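# Pack out a short-stroke clamp and hold it shut

### The arm

A 6-joint arm with a two-finger parallel gripper is mounted at the origin on the work surface. World frame = base frame: x ahead of the robot, y to its left, z up, the work surface at z = 0. Lengths are in m, angles in rad, forces in N, time in s.
With the tool pointing down it reaches from about 0.375 to 0.9 m from the base axis. Payload 3.1 kg.
Tool frame: the origin (TCP) lies at the very end of the fingers, on their centre line; the grasp point (between the pads) lies 19 mm behind it (manip.grasp_offset is the distance from the TCP to the grasp point, in m); y points along the fingers, z is the direction in which the jaws open and shut, and the axes are right-handed (so a half turn about y gives the same grasp; the last joint's range is limited). The gripper opens to 85 mm and grips with 20 to 120 N. Pads are 22 mm wide; open, the fingers measure 114 mm over their backs; the gripper's body (76 mm by 85 mm) begins 54 mm behind the grasp point. The pads swing forward as they close: fully open they stand 13 mm farther back than shut.
Start: joints at [1.143, 0.527, 1.433, -0, 1.181, -0.178], TCP at [0.154, 0.606, 0.231] pointing down, gripper open.
Joint ranges: [-3.08, 3.08], [-0.75, 2.2], [0.22, 2.44], [-1.43, 4.57], [0, 2.65], [-2.85, 2.85]. Speed limits (rad/s): [2.79, 2.79, 3.14, 3.14, 3.14, 3.14].

### API

Orientations are given as a unit quaternion [x, y, z, w].
In Python, from station import manip gives the robot as it stands.
- The arm moves only by the tool apply_moves, never from a script. Its argument "motion" is a list of rows, each a list of 5 numbers: the finger opening in mm, from 0 to 85.4, then the shift along the tool's x, y, z in units of 30 mm (1.0 is 30 mm), then the turn about the tool's y in units of 10 degrees (1.0 is 10 degrees). In form: [[fingers, x, y, z, twist], ...]. A call has 1 to 12 rows; each row is the pose to reach, as a shift and turn from the pose commanded when the call began, along the tool's axes at that moment; what a row does not reach only later rows make up. A row lasts 1/8 s, in which the tool goes at most 62.5 mm and 10.7 degrees, less where a joint would pass 70% of its speed; a pose out of reach is approached as far as the arm can. A call with a gripper value outside its range is refused whole. The fingers move at their own pace and stop on an object; "squeeze" is the grip in N (left out, the last holds). Time passes only in rows, so rows that repeat a pose let the fingers close. It gives the time, the measured TCP pose, the force and the opening at its end, in the units of the state.
- manip.sense(): the state, without advancing time (a new reading comes with each control period).
- manip.snapshot(name): name is "scene" or "top" or "wrist"; returns the picture (400x640x3 uint8, red, green, blue); there is no depth.
- manip.get_calibration(name): a dict with "intrinsics" (3x3 intrinsics, pixels), "extrinsics" (4x4, takes a point from camera to world coordinates). Camera axes: x right, y up, looking along -z (the intrinsics and any distortion apply to the point x, -y, -z); pixel columns grow to the right and rows downward; lengths in m; the calibration is good to about 2 mm. The wrist camera is an equidistant fisheye: a pixel r from the principal point sees the ray r / f radians off the axis. A picture is of the moment at which its call begins: read the wrist's pose just before it. get_calibration takes no time and is no camera call; for the wrist camera it gives the pose at the moment of the call.
- manip.sign_off(): hands the job in, once; it reports no verdict.
The state is a dict: "t": time; "q": joint angles; "qd": joint speeds; "tau": joint torques, N m; "tcp_pos": TCP position; "tool_rot": TCP orientation; "force": force on the tool from outside, world axes, zero at the start; "ft_torque": the same for the moment, N m; "finger_gap": opening from 0.0 (shut) to 1.0 (fully open).
Only numpy, scipy, OpenCV 4.12 (cv2) and the standard library are available. Lean on these libraries where they do the work, as an engineer would, in place of code of your own. Each camera call takes 0.05 s, during which the arm holds its last target.

### The job

The sprung red jaw of the blue fixture has too short a stroke to reach the steel bar, so stand spacers from the tray upright side by side in the gap, down on the bed, until the jaw closes on the stack before its travel runs out; leave spares standing in the tray and everything else where it is. Then push the jaw by its black handle with your fingers until you feel it pinch the stack against the bar, with a steady hand push and no ramming. Finish while still holding the jaw tight like this: do not let go, as it springs open.

Things in the scene. Friction and masses are not known exactly. Their poses are not given: they have to be found in the camera images.
- fixture: Blue fixture bolted down: bed 100 x 400 mm, its top 12 mm above the table, with an open-topped channel 54 mm wide between low rails (tops at 24 mm) along its y axis. Origin: on the channel's centre line at table height, below the front face of the fully open jaw. Red jaw at negative y, gap at positive y, then the workpiece; z up.
- jaw (a joint): Travel (m) of the red sliding jaw along the fixture's +y: 0 open (at the start), hard stop at 0.030. A spring reopens it: 2.4 N at 0 rising to 6 N at 0.030, plus 1 N friction. Jaw block 44 mm wide, 70 mm long, top 44 mm above the table, flat front face.
- jaw_handle (a point): On the axis of the jaw's upright black handle post, 20 x 20 mm, which rises from 44 to 94 mm above the table; the point is 74 mm above the table, 55 mm behind the jaw's front face. Axes as the fixture's.
- workpiece: Steel bar in the channel, 40 mm wide, 150 mm long, top 44 mm above the table; strapped down, cannot move (yellow clamp 105 mm from its end face, up to 82 mm above the table). Origin: bottom of the end face that looks at the jaw, on the centre line; y points away from the jaw. With the jaw open the gap is 30 to 70 mm: this origin's y in the fixture's frame.
- tray: Plywood tray fixed to the table, 90 x 220 mm (x, y), floor 6 mm thick, rim 14 mm high. Three spacers stand in it in a row along its y, about 65 mm apart. Origin: centre of its underside.
- spacer_a_mid (a point): Centre of one of three like loose upright spacers, 76 mm high, 0.13 kg: aluminium foot 44 mm wide (x), 22 thick (y), 36 high; centred on it an orange grip tab 36 wide (x), 10 thick (y), 40 high. Point 38 mm above the underside; z up. In the gap the 22 mm goes along the channel; gripped across the tab's 36 mm width, neighbours do not hinder.
- spacer_b_mid (a point): Centre of one of three like loose upright spacers, 76 mm high, 0.13 kg: aluminium foot 44 mm wide (x), 22 thick (y), 36 high; centred on it an orange grip tab 36 wide (x), 10 thick (y), 40 high. Point 38 mm above the underside; z up. In the gap the 22 mm goes along the channel; gripped across the tab's 36 mm width, neighbours do not hinder.
- spacer_c_mid (a point): Centre of one of three like loose upright spacers, 76 mm high, 0.13 kg: aluminium foot 44 mm wide (x), 22 thick (y), 36 high; centred on it an orange grip tab 36 wide (x), 10 thick (y), 40 high. Point 38 mm above the underside; z up. In the gap the 22 mm goes along the channel; gripped across the tab's 36 mm width, neighbours do not hinder.
- tape_mid (a point): Bystander, to be left alone: roll of yellow tape lying flat, 84 mm across, 24 mm high.
- offcut_mid (a point): Bystander, to be left alone: dark steel block, 45 x 60 x 30 mm.
- wrench_mid (a point): Bystander, to be left alone: steel wrench lying flat.
- hammer_mid (a point): Bystander, to be left alone: hammer lying down.
- brush_mid (a point): Bystander, to be left alone: brush lying down.
- jar_mid (a point): Bystander, to be left alone: small jar with a green cap, 64 mm across, 85 mm high.
- discs_mid (a point): Bystander, to be left alone: flat stack of red-brown abrasive discs, 116 mm across, 20 mm high.
Not all that is in view belongs to the job. Leave any turquoise or yellow look-alike of the part that bears spacer_c_mid alone. Leave any green look-alike of the part that bears spacer_b_mid alone.

How it is judged:
By the outcome, as a careful person would: the job done as asked, in the order asked, and still so for the second after the job is handed in, while the arm keeps its last pose, push and grip.
It also fails if it takes over 69 s, if anything falls off the work surface, if the arm or the gripper's body presses on something with over 40 N, if the wrist force passes 120 N, or if a joint passes its speed limit or range.

## Working session

There is one attempt and no reset: what is moved stays moved. The work goes in short steps, Python scripts to look and compute and a tool call to move; the robot and the scene stay as the last step left them, time stands still between calls to the robot, and variables do not carry over. Pictures are saved under pics/ and viewed, and the job is handed in when it is done.

Besides the shell and the picture viewer there is one more tool, called after "Request:" as name([rows], argument=value, ...), one row to a line, values as JSON. apply_moves: Moves the arm, as the interface text tells. Its arguments: {"type":"object","properties":{"motion":{"type":"array"},"squeeze":{"type":"number"}},"required":["motion"]}

```bash
mkdir -p pics; ls; python3 - <<'E'
from station import manip
import cv2,numpy as np
for n in ["scene","top","wrist"]:
    im=manip.snapshot(n); cv2.imwrite(f"pics/{n}0.png",im[:,:,::-1])
    c=manip.get_calibration(n); print(n,np.round(c["intrinsics"],2).tolist(),np.round(c["extrinsics"],4).tolist(),[k for k in c])
s=manip.sense(); print(s)
E
```

```text
pics
scene [[437.02, 0.0, 325.83], [0.0, 437.02, 198.52], [0.0, 0.0, 1.0]] [[0.1332, -0.5763, 0.8063, 1.4194], [0.991, 0.0699, -0.1138, -0.176], [0.0092, 0.8143, 0.5804, 0.6815], [0.0, 0.0, 0.0, 1.0]] ['intrinsics', 'extrinsics']
top [[512.43, 0.0, 324.9], [0.0, 512.43, 196.85], [0.0, 0.0, 1.0]] [[0.022, 0.9934, -0.1129, 0.4207], [-0.9997, 0.0206, -0.0138, -0.0624], [-0.0113, 0.1132, 0.9935, 1.3593], [0.0, 0.0, 0.0, 1.0]] ['intrinsics', 'extrinsics']
wrist [[309.71, 0.0, 321.69], [0.0, 309.71, 198.98], [0.0, 0.0, 1.0]] [[0.2467, -0.9326, -0.2634, 0.0868], [0.9691, 0.2372, 0.068, 0.621], [-0.001, -0.272, 0.9623, 0.3736], [0.0, 0.0, 0.0, 1.0]] ['intrinsics', 'extrinsics']
{'t': 0.15, 'q': array([ 1.14247220e+00,  5.28298430e-01,  1.43361992e+00,  7.35160577e-06,
        1.18142015e+00, -1.78489836e-01]), 'qd': array([-0.00038953, -0.00459449, -0.00325309, -0.00186899,  0.00049469,
        0.00050515]), 'tau': array([ 3.51821600e-04, -4.42743981e+01, -1.78275383e+01, -2.25053623e-04,
        5.68456831e-03, -1.10592111e-05]), 'tcp_pos': array([0.15425358, 0.6050865 , 0.23052649]), 'tool_rot': array([ 0.70218495, -0.08828788,  0.08791446, -0.70100827]), 'force': array([ 0.14011538, -0.28853303, -0.11190607]), 'ft_torque': array([ 0.00235236, -0.01235382,  0.00347418]), 'finger_gap': 1.0012317916773006}
```

View pics/scene0.png

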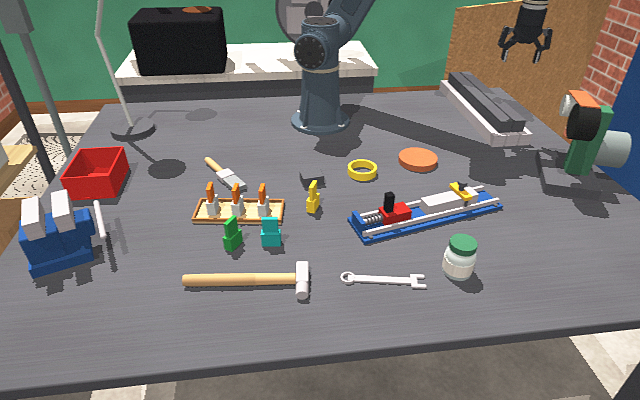

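View pics/top0.png

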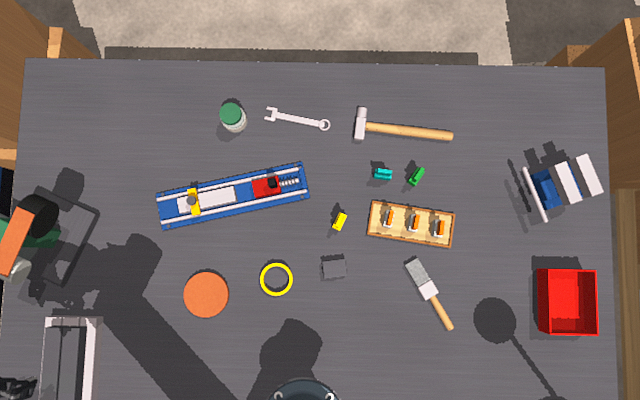

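View pics/wrist0.png

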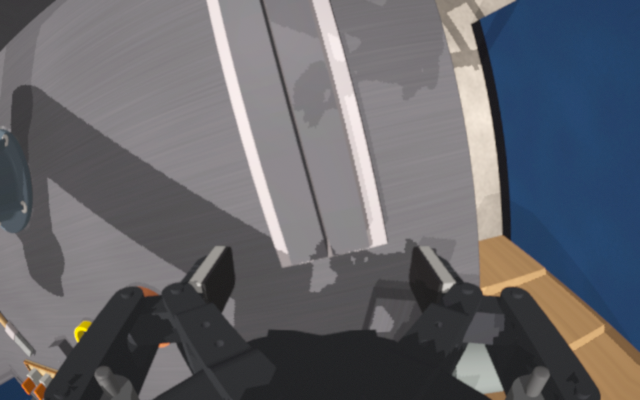

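```bash
python3 - <<'E'
import cv2
im=cv2.imread("pics/top0.png")
a=im[155:235,150:315]; cv2.imwrite("pics/c1.png",cv2.resize(a,None,fx=4.8,fy=4.8,interpolation=cv2.INTER_CUBIC))
a=im[190:255,360:465]; cv2.imwrite("pics/c2.png",cv2.resize(a,None,fx=7,fy=7,interpolation=cv2.INTER_CUBIC))
im=cv2.imread("pics/scene0.png")
a=im[175:255,185:335]; cv2.imwrite("pics/c3.png",cv2.resize(a,None,fx=5,fy=5,interpolation=cv2.INTER_CUBIC))
E
```

```text
(no output)
```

View pics/c1.png

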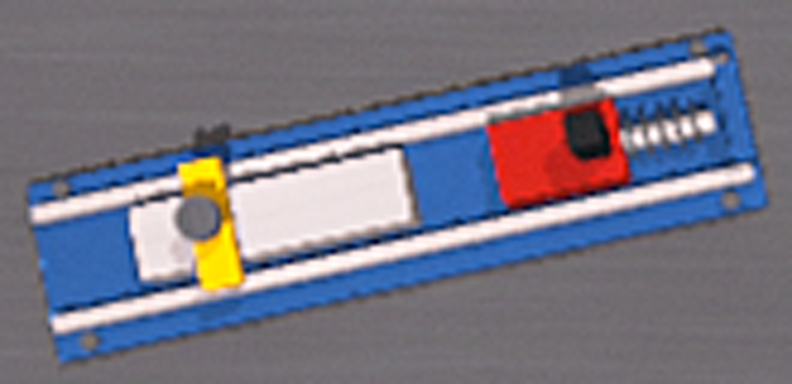

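View pics/c2.png

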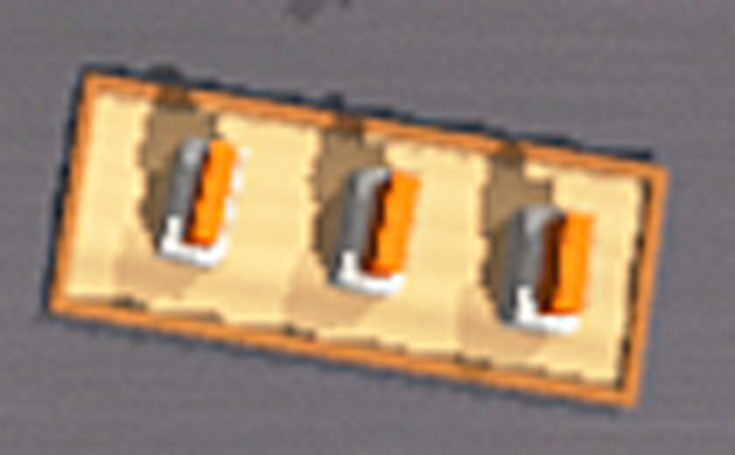

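View pics/c3.png

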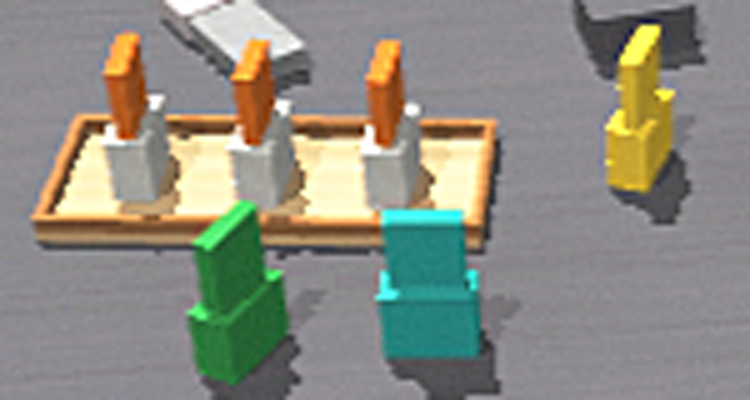

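```bash
cat > h.py <<'E'
import numpy as np,cv2
from station import manip
from scipy.spatial.transform import Rotation as R
def ray(n,u,v,c=None):
    c=c or manip.get_calibration(n);K=c["intrinsics"];T=c["extrinsics"]
    x=(u-K[0][2])/K[0][0];y=(v-K[1][2])/K[1][1]
    if n=="wrist":
        r=np.hypot(x,y);d=np.array([np.sin(r)*x/r,-np.sin(r)*y/r,-np.cos(r)])
    else: d=np.array([x,-y,-1.])
    return T[:3,3],T[:3,:3]@d
def px(n,u,v,z,c=None):
    o,d=ray(n,u,v,c);return o+d*(z-o[2])/d[2]
def proj(n,P,c=None):
    c=c or manip.get_calibration(n);K=c["intrinsics"];T=c["extrinsics"]
    p=T[:3,:3].T@(np.asarray(P)-T[:3,3]);a=np.array([p[0],-p[1],-p[2]])
    if n=="wrist":
        th=np.arctan2(np.hypot(a[0],a[1]),a[2]);h=np.hypot(a[0],a[1]);x,y=a[0]/h*th,a[1]/h*th
    else:x,y=a[0]/a[2],a[1]/a[2]
    return K[0][0]*x+K[0][2],K[1][1]*y+K[1][2]
E
python3 - <<'E'
from h import *
np.set_printoptions(precision=4,suppress=True)
c=manip.get_calibration("top")
f=lambda u,v,z:px("top",(u+.5)/4.8-.5+150,(v+.5)/4.8-.5+155,z,c)
P=[f(*p,.012) for p in [(30,186),(728,32),(768,205),(62,362)]]
print(np.array(P)); print([np.linalg.norm(P[i]-P[i-1]) for i in range(4)])
d=(P[0]-P[1])+(P[3]-P[2]); yaw=np.arctan2(d[1],d[0]); print("yaw of +y",np.degrees(yaw))
ey=np.array([np.cos(yaw),np.sin(yaw)]);ex=np.array([ey[1],-ey[0]])
cen=np.mean(P,axis=0)[:2]; print("cen",cen)
for n,p in dict(j1=(488,116),j2=(506,206),b1=(403,150),b2=(413,222),jr1=(612,97),jr2=(629,182)).items():
    q=f(*p,.044)[:2]-cen; print(n,q@ex,q@ey)
q=f(586,133,.094)[:2]; print("handle",q,(q-cen)@ex,(q-cen)@ey)
g=lambda u,v,z:px("top",(u+.5)/7-.5+360,(v+.5)/7-.5+190,z,c)
T=[g(*p,.014) for p in [(88,73),(666,165),(634,407),(50,312)]]
d=(T[0]-T[1])+(T[3]-T[2]);yt=np.arctan2(d[1],d[0]);print("tray",np.mean(T,axis=0),np.degrees(yt),[np.linalg.norm(T[i]-T[i-1]) for i in range(4)])
# tab top corners of spacers
for Q in [[(209,140),(239,141),(209,245),(190,240)],[(390,172),(420,174),(395,276),(366,274)],[(561,213),(593,213),(583,314),(552,311)]]:
    W=np.array([g(*p,.082) for p in Q]); print(W.mean(0),np.round(W,3).tolist())
E
```

```text
[[ 0.5739  0.4058  0.012 ]
 [ 0.6681  0.0214  0.012 ]
 [ 0.5717 -0.0033  0.012 ]
 [ 0.4769  0.3823  0.012 ]]
[np.float64(0.09970189047870757), np.float64(0.39575785456364543), np.float64(0.09943025783284598), np.float64(0.39713314445189796)]
yaw of +y 103.79079041262312
cen [0.5727 0.2015]
j1 0.026914023764650564 -0.061632812348259854
j2 -0.023238001956009866 -0.061261500364676015
b1 0.018777156948258846 -0.012976976588882699
b2 -0.020785350962230855 -0.010527263733144655
jr1 0.022397757837058854 -0.12935311598707783
jr2 -0.024975531069638734 -0.12872972592671753
handle [0.5983 0.0887] -0.00202586644634934 -0.11568195229077875
tray [ 0.5075 -0.2706  0.014 ] 82.0329053962617 [np.float64(0.09115894303331938), np.float64(0.21901267689648599), np.float64(0.09147585055091904), np.float64(0.2197484840515929)]
[ 0.5189 -0.2078  0.082 ] [[0.537, -0.207, 0.082], [0.537, -0.217, 0.082], [0.5, -0.207, 0.082], [0.501, -0.2, 0.082]]
[ 0.5086 -0.2721  0.082 ] [[0.527, -0.271, 0.082], [0.527, -0.282, 0.082], [0.49, -0.273, 0.082], [0.491, -0.263, 0.082]]
[ 0.4962 -0.3358  0.082 ] [[0.514, -0.332, 0.082], [0.514, -0.343, 0.082], [0.478, -0.339, 0.082], [0.479, -0.329, 0.082]]
```

```bash
cat >> h.py <<'E'
np.set_printoptions(precision=4,suppress=True)
def goto(pos,zdir_deg=None,s=None):
    """row values (x,y,z units 30mm, twist units 10deg) to reach world tcp pos, tool z azimuth"""
    s=s or manip.sense();Rm=R.from_quat(s["tool_rot"]).as_matrix()
    v=Rm.T@(np.asarray(pos)-s["tcp_pos"])/.03
    az=np.degrees(np.arctan2(Rm[1,2],Rm[0,2]));tw=0
    if zdir_deg is not None:
        # rotation about tool y (down) by +a lowers azimuth
        tw=-((zdir_deg-az+90)%180-90)*np.sign(-Rm[2,1])
    print("row",np.round(v,2),"twist",round(tw/10,2),"az",round(az,2),"q6",s["q"][5],"tcp",s["tcp_pos"])
def st():
    s=manip.sense();Rm=R.from_quat(s["tool_rot"]).as_matrix()
    print("t",round(s["t"],2),"tcp",s["tcp_pos"],"az",np.degrees(np.arctan2(Rm[1,2],Rm[0,2])),"F",s["force"],"gap",s["finger_gap"]);return s
E
python3 - <<'E'
from h import *
s=manip.sense();Rm=R.from_quat(s["tool_rot"]).as_matrix();print(Rm)
c=manip.get_calibration("wrist")["extrinsics"];print("cam in tool",Rm.T@(c[:3,3]-s["tcp_pos"]), "axis",Rm.T@(-c[:3,2]))
goto([.58,.15,.16],13.8)
goto([.509,-.271,.16],-8)
E
```

```text
[[ 0.969  -0.0007  0.2472]
 [-0.2472 -0.0016  0.969 ]
 [-0.0003 -1.     -0.0017]]
cam in tool [-0.0694 -0.143  -0.0015] axis [0.2723 0.9622 0.0009]
row [ 17.5    2.36 -11.19] twist 6.19 az 75.69 q6 -0.17848983563061369 tcp [0.1543 0.6051 0.2305]
row [ 18.68   2.39 -25.37] twist 8.37 az 75.69 q6 -0.17848983563061369 tcp [0.1543 0.6051 0.2305]
```

```bash
python3 - <<'E'
from h import *
goto([.592,.122,.165],13.8)
E
```

```text
row [ 18.12   2.2  -11.99] twist 6.19 az 75.69 q6 -0.17848983563061369 tcp [0.1543 0.6051 0.2305]
```

Request:
apply_moves([
  [85,1.5,0.2,-1,0.5],
  [85,3,0.5,-2,1.1],
  [85,4.6,0.7,-3,1.7],
  [85,6.2,0.9,-4,2.3],
  [85,7.9,1.1,-5.1,2.9],
  [85,9.6,1.3,-6.2,3.5],
  [85,11.3,1.5,-7.3,4.1],
  [85,13,1.7,-8.4,4.7],
  [85,14.7,1.9,-9.5,5.3],
  [85,16.4,2.1,-10.8,5.8],
  [85,18.1,2.2,-12,6.2],
  [85,18.1,2.2,-12,6.2],
])

```text
t: 1.65
tcp_pos: [0.595, 0.1185, 0.1649]
tool_rot: [-0.554, 0.438, -0.439, 0.555]
force: [-0.2, 0.7, -0.8]
finger_gap: 0.995
```

Request:
apply_moves([
  [85,0,0,0,0],
  [85,0,0,0,0],
])

```text
t: 1.9
tcp_pos: [0.5903, 0.1238, 0.1652]
tool_rot: [0.557, -0.437, 0.436, -0.556]
force: [-0.1, 0.4, 0.8]
finger_gap: 0.996
```

```bash
python3 - <<'E'
from h import *
st()
c=manip.get_calibration("wrist");im=manip.snapshot("wrist");cv2.imwrite("pics/w1.png",im[:,:,::-1]);np.save("w1.npy",c)
E
```

```text
t 1.9 tcp [0.5903 0.1238 0.1652] az 13.791460590852768 F [-0.1228  0.4323  0.8471] gap 0.9962992786283794
```

View pics/w1.png

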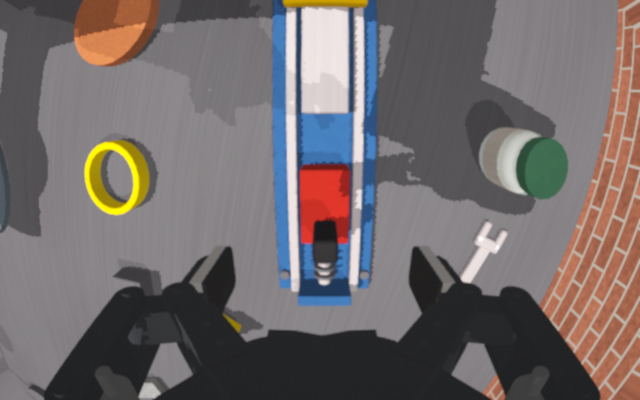

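```bash
python3 - <<'E'
import cv2
im=cv2.imread("pics/w1.png")
cv2.imwrite("pics/w1c.png",cv2.resize(im[95:265,270:385],None,fx=6,fy=3.5*6/6,interpolation=cv2.INTER_CUBIC))
cv2.imwrite("pics/w1d.png",cv2.resize(im[100:180,280:370],None,fx=7,fy=7,interpolation=cv2.INTER_CUBIC))
E
```

```text
(no output)
```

View pics/w1d.png

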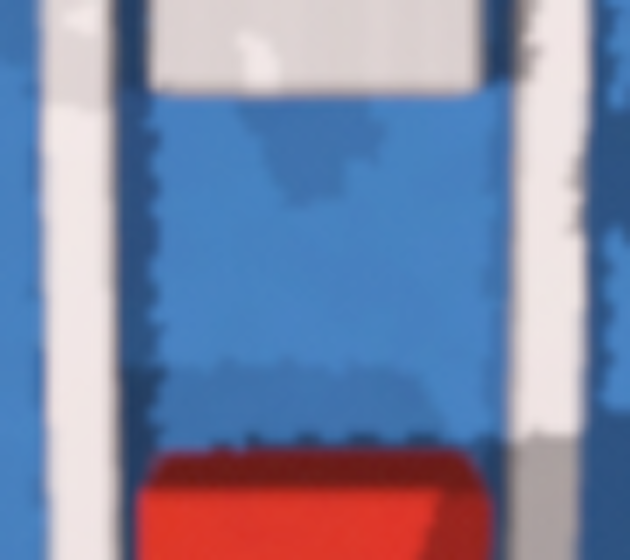

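```bash
python3 - <<'E'
from h import *
c=np.load("w1.npy",allow_pickle=True).item()
f=lambda u,v,z:px("wrist",(u+.5)/7-.5+280,(v+.5)/7-.5+100,z,c)[:2]
yaw=np.radians(103.79);ey=np.array([np.cos(yaw),np.sin(yaw)]);ex=np.array([ey[1],-ey[0]]);cen=np.array([.5727,.2015])
# rails left inner edge z .024 (118,100)-(125,540), right inner (515,100)-(508,540)
for n,p in dict(bL=(150,95,.044),bR=(480,93,.044),jL=(142,488,.044),jR=(490,490,.044),jbL=(165,452,.014),jbR=(465,452,.014),railL1=(116,100,.024),railL2=(124,540,.024),railR1=(515,100,.024),railR2=(509,430,.024)).items():
    q=f(*p)-cen;print(n,f(*p),q@ex,q@ey)
print("cam",c["extrinsics"][:3,3],(c["extrinsics"][:2,3]-cen)@ex,(c["extrinsics"][:2,3]-cen)@ey)
E
```

```text
bL [0.5559 0.1859] -0.020011697294658914 -0.011121731399784566
bR [0.5945 0.1957] 0.01976765956725662 -0.01078838235607236
jL [0.5661 0.1385] -0.021462511395807037 -0.059584779469802944
jR [0.608  0.1486] 0.021662943226399632 -0.059787660510829115
jbL [0.5672 0.1384] -0.020368900907747525 -0.05995701701946254
jbR [0.6072 0.1483] 0.020860562330487067 -0.05990672801532327
railL1 [0.5505 0.184 ] -0.025760337092300637 -0.011648445061810338
railL2 [0.5648 0.1272] -0.025416588791667333 -0.070255016211782
railR1 [0.6007 0.1965] 0.02603544291714164 -0.011530958683768478
railR2 [0.611 0.154] 0.02588250482817779 -0.055273202635212626
cam [0.5731 0.1892 0.3082] -0.002573765692136499 -0.01206865828679589
```

```bash
python3 - <<'E'
from h import *
goto([.512,-.255,.165],-8)
E
```

```text
row [11.64  0.01 -5.55] twist 2.18 az 13.81 q6 -0.21940510440120609 tcp [0.5904 0.1239 0.1653]
```

Request:
apply_moves([
  [85,1.5,0,-0.7,0.3],
  [85,3.2,0,-1.5,0.6],
  [85,5,0,-2.4,1],
  [85,6.8,0,-3.3,1.3],
  [85,8.6,0,-4.1,1.6],
  [85,10.3,0,-4.9,1.9],
  [85,11.6,0,-5.5,2.2],
  [85,11.6,0,-5.5,2.2],
  [85,11.6,0,-5.5,2.2],
])

```text
t: 3.08
tcp_pos: [0.5135, -0.253, 0.1653]
tool_rot: [-0.463, 0.535, -0.534, 0.463]
force: [0.0, 0.4, 0.1]
finger_gap: 0.996
```

```bash
python3 - <<'E'
from h import *
st()
c=manip.get_calibration("wrist");im=manip.snapshot("wrist");cv2.imwrite("pics/w2.png",im[:,:,::-1]);np.save("w2.npy",c)
u,v=map(int,proj("wrist",[.519,-.208,.07],c));print(u,v)
cv2.imwrite("pics/w2c.png",cv2.resize(im[max(v-50,0):v+50,u-50:u+50,::-1],None,fx=6,fy=6,interpolation=cv2.INTER_CUBIC))
E
```

```text
t 3.08 tcp [ 0.5135 -0.253   0.1653] az -8.235489493902788 F [0.0192 0.4323 0.1326] gap 0.9960969670981971
321 142
```

View pics/w2.png

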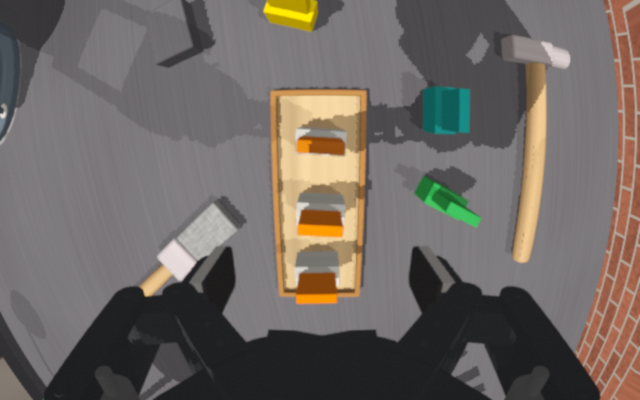

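View pics/w2c.png

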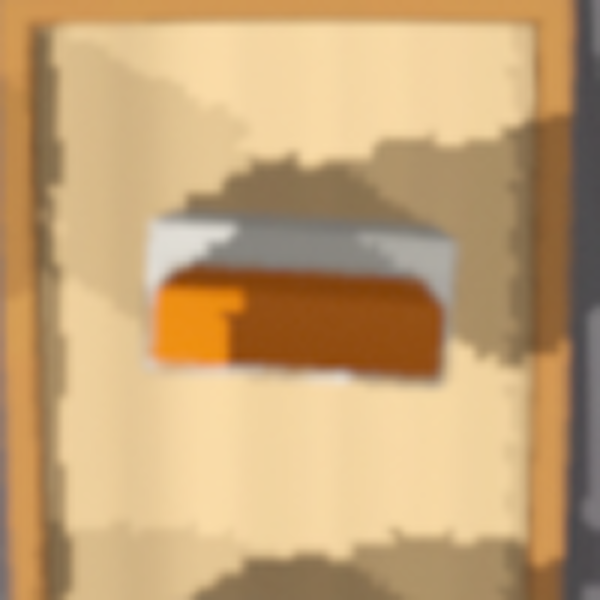

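```bash
python3 - <<'E'
from h import *
c=np.load("w2.npy",allow_pickle=True).item()
f=lambda u,v,z:px("wrist",(u+.5)/6-.5+271,(v+.5)/6-.5+92,z,c)[:2]
def rep(a,b,half,sgn):
    d=b-a;az=np.degrees(np.arctan2(d[1],d[0]));m=(a+b)/2;n=np.array([-d[1],d[0]])/np.linalg.norm(d)
    print("len",np.linalg.norm(d),"az",az,"centre",m+sgn*half*n)
rep(f(152,361,.082),f(443,379,.082),.005,+1)   # tab -y side edge, top
rep(f(157,285,.082),f(440,303,.082),.005,-1)
rep(f(150,218,.042),f(457,238,.042),.011,-1)   # foot +y side
E
```

```text
len 0.03574649066400449 az -11.819217982174758 centre [ 0.5184 -0.2097]
len 0.0345348539862016 az -11.91500324786472 centre [ 0.5178 -0.2102]
len 0.04388889059120917 az -11.985690256050344 centre [ 0.518 -0.21 ]
```

```bash
python3 - <<'E'
from h import *
goto([.518,-.210,.1],-11.9)
goto([.518,-.210,.046],-11.9)
E
```

```text
row [-1.43  2.18 -0.05] twist 0.37 az -8.19 q6 -0.5098772625545255 tcp [ 0.5136 -0.2526  0.1653]
row [-1.42  3.98 -0.05] twist 0.37 az -8.19 q6 -0.5098772625545255 tcp [ 0.5136 -0.2526  0.1653]
```

Request:
apply_moves([
  [60,-0.7,0.7,0,0.2],
  [60,-1.42,1.6,-0.05,0.37],
  [60,-1.42,2.2,-0.05,0.37],
  [60,-1.42,2.2,-0.05,0.37],
], squeeze=40)

```text
t: 3.62
tcp_pos: [0.5177, -0.2095, 0.0982]
tool_rot: [-0.446, 0.55, -0.548, 0.445]
force: [0.6, 0.6, 0.2]
finger_gap: 0.704
```

```bash
python3 - <<'E'
from h import *
st()
goto([.518,-.210,.046],-11.9)
c=manip.get_calibration("wrist");im=manip.snapshot("wrist");cv2.imwrite("pics/w3.png",im[:,:,::-1])
E
```

```text
t 3.62 tcp [ 0.5177 -0.2095  0.0982] az -11.821758229009747 F [0.6025 0.5875 0.2403] gap 0.7035451025680352
row [0.02 1.74 0.02] twist 0.01 az -11.82 q6 -0.3785106767770464 tcp [ 0.5177 -0.2095  0.0982]
```

View pics/w3.png

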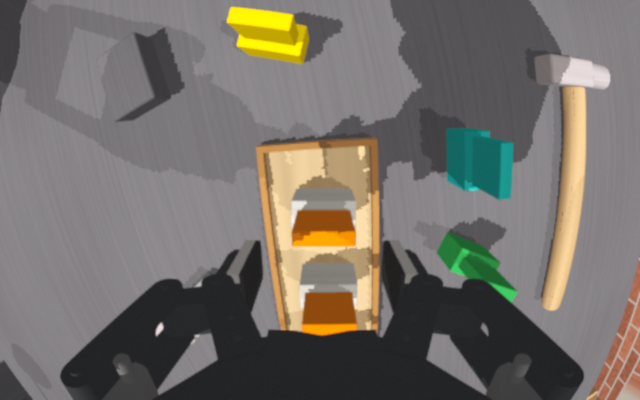

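```bash
python3 - <<'E'
from h import *
s=manip.sense();print(proj("wrist",s["tcp_pos"]),proj("wrist",[.518,-.21,.082]),proj("wrist",[.518,-.21,.046]))
E
```

```text
(np.float64(322.68240627471914), np.float64(250.2868430760554)) (np.float64(321.65214766183334), np.float64(236.47768280438777)) (np.float64(321.6523511302072), np.float64(215.7860030290675))
```

Spacer 1's tab top is seen at (323,236), where it was predicted to be, so the alignment is right. Next I go down, grip and lift.

Request:
apply_moves([
  [60,0,0.6,0,0],
  [60,0,1.2,0,0],
  [60,0,1.72,0,0],
  [60,0,1.72,0,0],
  [30,0,1.72,0,0],
  [30,0,1.72,0,0],
  [30,0,1.72,0,0],
  [30,0,1.72,0,0],
  [30,0,1.72,0,0],
], squeeze=40)

```text
t: 4.8
tcp_pos: [0.5188, -0.2126, 0.0484]
tool_rot: [0.445, -0.549, 0.55, -0.445]
force: [-0.4, 1.2, 6.0]
finger_gap: 0.413
```

```bash
python3 - <<'E'
from h import *
st()
E
```

```text
t 4.8 tcp [ 0.5188 -0.2126  0.0484] az -12.01220734745002 F [-0.3683  1.2361  6.0229] gap 0.413365848823927
```

Request:
apply_moves([
  [30,0,-0.3,0,0],
  [30,0,-1,0,0],
  [30,0,-2.5,0,0],
  [30,0,-4,0,0],
  [30,0,-4,0,0],
  [30,0,-4,0,0],
])

```text
t: 5.55
tcp_pos: [0.5175, -0.2117, 0.1671]
tool_rot: [-0.445, 0.55, -0.549, 0.445]
force: [-0.4, -0.5, -0.8]
finger_gap: 0.412
```

```bash
python3 - <<'E'
from h import *
st()
c=manip.get_calibration("wrist");im=manip.snapshot("wrist");cv2.imwrite("pics/w4.png",im[:,:,::-1])
cen=np.array([.5727,.2015]);yaw=np.radians(103.79);ey=np.array([np.cos(yaw),np.sin(yaw)])
p=cen+ey*(-.011-.011-.006);print(p)
goto([*p,.17],13.79)
E
```

```text
t 5.55 tcp [ 0.5175 -0.2117  0.1671] az -12.01139933761537 F [-0.4293 -0.5179 -0.8234] gap 0.41199618870576626
[0.5794 0.1743]
row [-13.01  -0.1   -0.65] twist -2.58 az -12.01 q6 -0.3785298860839253 tcp [ 0.5171 -0.2115  0.1664]
```

View pics/w4.png

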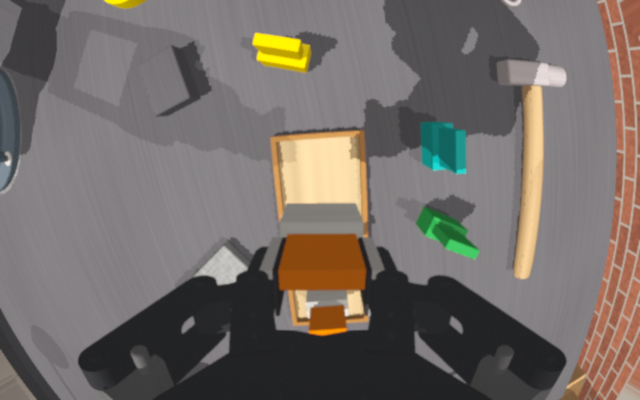

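Request:
apply_moves([
  [30,-1,0,0,-0.2],
  [30,-2.4,-0.1,-0.1,-0.5],
  [30,-4.1,-0.1,-0.2,-0.8],
  [30,-5.8,-0.1,-0.3,-1.2],
  [30,-7.5,-0.1,-0.4,-1.5],
  [30,-9.2,-0.1,-0.45,-1.8],
  [30,-10.9,-0.1,-0.5,-2.2],
  [30,-12.2,-0.1,-0.6,-2.4],
  [30,-13,-0.1,-0.65,-2.58],
  [30,-13,-0.1,-0.65,-2.58],
  [30,-13,-0.1,-0.65,-2.58],
])

```text
t: 6.98
tcp_pos: [0.5794, 0.1726, 0.1692]
tool_rot: [0.557, -0.437, 0.436, -0.555]
force: [0.1, -0.8, -1.3]
finger_gap: 0.41
```

```bash
python3 - <<'E'
from h import *
st()
c=manip.get_calibration("wrist");im=manip.snapshot("wrist");cv2.imwrite("pics/w5.png",im[:,:,::-1]);np.save("w5.npy",c)
cv2.imwrite("pics/w5c.png",cv2.resize(im[190:310,250:400,::-1],None,fx=5,fy=5,interpolation=cv2.INTER_CUBIC))
E
```

```text
t 6.97 tcp [0.5794 0.1726 0.1692] az 13.772417003918406 F [ 0.0627 -0.8025 -1.2508] gap 0.41001250729722505
```

View pics/w5.png

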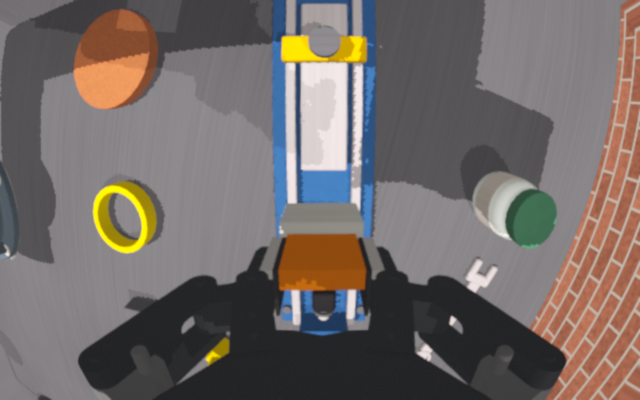

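View pics/w5c.png

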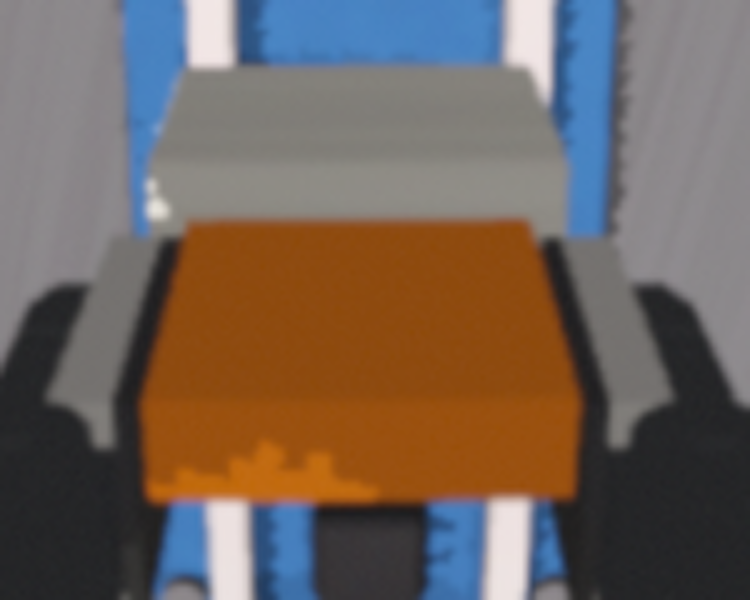

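```bash
python3 - <<'E'
from h import *
c=np.load("w5.npy",allow_pickle=True).item()
f=lambda u,v,z:px("wrist",(u+.5)/5-.5+250,(v+.5)/5-.5+190,z,c)[:2]
yaw=np.radians(103.79);ey=np.array([np.cos(yaw),np.sin(yaw)]);ex=np.array([ey[1],-ey[0]]);cen=np.array([.5727,.2015])
zb=.1692-.0424
for n,a,b,z,h in [("bot",(188,68),(527,68),0,.011),("ftop",(150,160),(567,160),.036,.011),("tab+",(140,402),(580,402),.076,.005),("tab-",(148,499),(577,499),.076,-.005)]:
    A=f(*a,zb+z);B=f(*b,zb+z);m=(A+B)/2-h*ey-cen;print(n,np.linalg.norm(A-B),m@ex,m@ey, np.degrees(np.arctan2(*(B-A)[::-1])))
t=np.array([.5794,.1726])-cen;print("tcp",t@ex,t@ey)
E
```

```text
bot 0.042496255428336044 -0.0019069784281980668 -0.027936787120716643 13.837225260458922
ftop 0.04301120649928886 -0.0016674347084837486 -0.02716735208968146 13.847554624570655
tab+ 0.03543911962757625 -0.001418885580404031 -0.02749397191306258 13.868557707185067
tab- 0.035661624486488366 -0.001207242490264964 -0.02682428794076268 13.85778292794578
tcp -0.0003818399059442108 -0.029664021950609288
```

Request:
apply_moves([
  [30,-0.03,0.5,0.03,0],
  [30,-0.06,1.5,0.05,0],
  [30,-0.06,2.5,0.05,0],
  [30,-0.06,3.2,0.05,0],
  [30,-0.06,3.6,0.05,0],
  [30,-0.06,3.7,0.05,0],
  [30,-0.06,3.7,0.05,0],
  [30,-0.06,3.7,0.05,0],
])

```text
t: 8.02
tcp_pos: [0.5821, 0.1754, 0.0606]
tool_rot: [-0.556, 0.436, -0.437, 0.557]
force: [0.5, 0.6, -0.7]
finger_gap: 0.415
```

```bash
python3 - <<'E'
from h import *
st()
c=manip.get_calibration("wrist");im=manip.snapshot("wrist");cv2.imwrite("pics/w6.png",im[:,:,::-1]);np.save("w6.npy",c)
im=manip.snapshot("scene");cv2.imwrite("pics/s6.png",cv2.resize(im[160:260,330:520,::-1],None,fx=4,fy=4,interpolation=cv2.INTER_CUBIC))
E
```

```text
t 8.03 tcp [0.5821 0.1754 0.0606] az 13.786921530368605 F [ 0.4762  0.5613 -0.6989] gap 0.41460995763141617
```

View pics/w6.png

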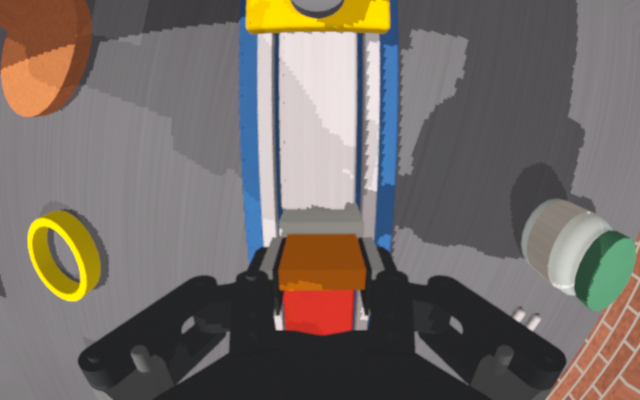

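View pics/s6.png

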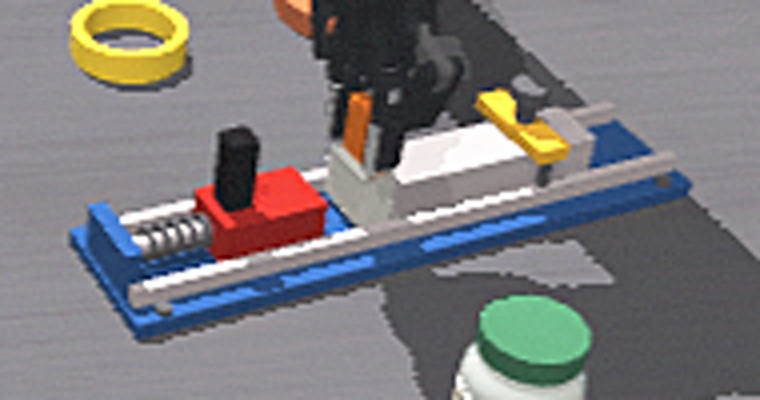

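Request:
apply_moves([
  [30,0,0.1,0,0],
  [30,0,0.16,0,0],
  [30,0,0.19,0,0],
  [30,0,0.19,0,0],
])

```text
t: 8.62
tcp_pos: [0.5814, 0.1754, 0.0545]
tool_rot: [0.556, -0.436, 0.436, -0.556]
force: [-1.8, -0.6, 2.8]
finger_gap: 0.411
```

Request:
apply_moves([
  [30,0,0.03,0,0],
  [30,0,0.04,0,0],
  [30,0,0.04,0,0],
])

```text
t: 9.0
tcp_pos: [0.5814, 0.1754, 0.0544]
tool_rot: [-0.556, 0.436, -0.436, 0.556]
force: [-3.1, -0.5, 11.7]
finger_gap: 0.411
```

Request:
apply_moves([
  [42,0,-0.03,0,0],
  [50,0,-0.03,0,0],
  [60,0,-0.03,0,0],
  [60,0,-0.03,0,0],
  [60,0,-0.5,0,0],
  [60,0,-1.5,0,0],
  [60,0,-3,0,0],
  [60,0,-4,0,0],
  [60,0,-4,0,0],
  [60,0,-4,0,0],
])

```text
t: 10.25
tcp_pos: [0.5808, 0.1753, 0.1727]
tool_rot: [0.557, -0.437, 0.436, -0.556]
force: [-0.2, -0.5, -0.3]
finger_gap: 0.704
```

```bash
python3 - <<'E'
from h import *
s=st()
c=manip.get_calibration("wrist");im=manip.snapshot("wrist");cv2.imwrite("pics/w7.png",im[:,:,::-1]);np.save("w7.npy",c)
im=manip.snapshot("scene");cv2.imwrite("pics/s7.png",cv2.resize(im[160:260,330:520,::-1],None,fx=4,fy=4,interpolation=cv2.INTER_CUBIC))
E
```

```text
t 10.25 tcp [0.5808 0.1753 0.1727] az 13.79188939717096 F [-0.2229 -0.4949 -0.3359] gap 0.7044106088333303
```

View pics/w7.png

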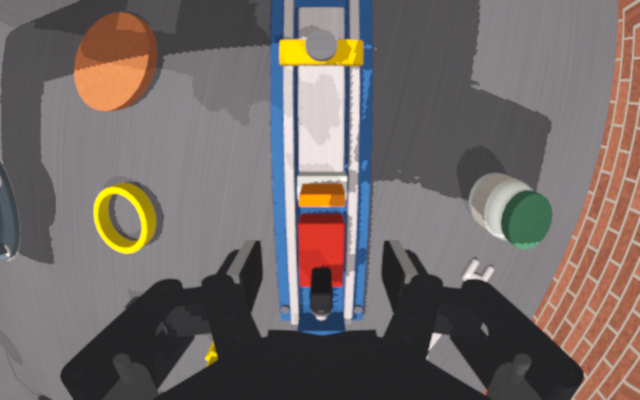

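View pics/s7.png

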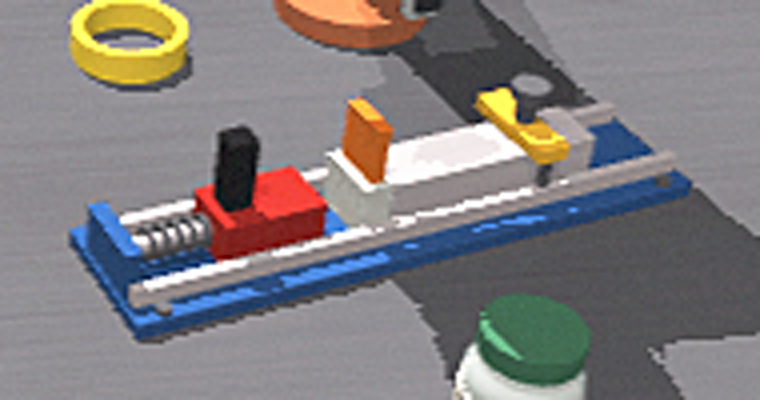

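```bash
python3 - <<'E'
from h import *
yaw=np.radians(103.79);ey=np.array([np.cos(yaw),np.sin(yaw)]);ex=np.array([ey[1],-ey[0]]);cen=np.array([.5727,.2015])
p=cen-.0005*ex-.157*ey
goto([*p,.155],13.79);goto([*p,.058],13.79)
c=np.load("w7.npy",allow_pickle=True).item()
im=cv2.imread("pics/w7.png");cv2.imwrite("pics/w7c.png",cv2.resize(im[165:325,270:375],None,fx=5,fy=3.7*5/3.7,interpolation=cv2.INTER_CUBIC)[:600])
E
```

```text
row [ 4.32  0.55 -0.05] twist -0.0 az 13.79 q6 -0.13151912601961632 tcp [0.5804 0.1752 0.1715]
row [ 4.32  3.78 -0.05] twist -0.0 az 13.79 q6 -0.13151912601961632 tcp [0.5804 0.1752 0.1715]
```

View pics/w7c.png

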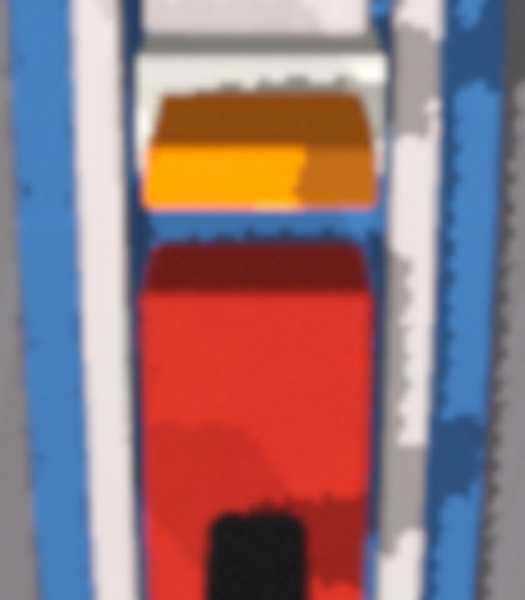

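Request:
apply_moves([
  [40,1,0.1,0,0],
  [20,2.4,0.2,-0.05,0],
  [0,3.6,0.4,-0.05,0],
  [0,4.32,0.5,-0.05,0],
  [0,4.32,0.6,-0.05,0],
  [0,4.32,0.6,-0.05,0],
])

```text
t: 11.1
tcp_pos: [0.61, 0.0502, 0.1541]
tool_rot: [0.557, -0.437, 0.436, -0.556]
force: [-0.7, 0.1, 1.1]
finger_gap: 0.004
```

```bash
python3 - <<'E'
from h import *
st()
yaw=np.radians(103.79);ey=np.array([np.cos(yaw),np.sin(yaw)]);ex=np.array([ey[1],-ey[0]]);cen=np.array([.5727,.2015])
p=cen-.0005*ex-.157*ey
goto([*p,.058],13.79)
im=manip.snapshot("wrist");cv2.imwrite("pics/w8.png",im[:,:,::-1])
im=manip.snapshot("scene");cv2.imwrite("pics/s8.png",cv2.resize(im[130:260,320:520,::-1],None,fx=4,fy=4,interpolation=cv2.INTER_CUBIC))
E
```

```text
t 11.1 tcp [0.61   0.0502 0.1541] az 13.810491158724025 F [-0.6534  0.0544  1.1221] gap 0.003535458160334734
row [ 0.04  3.2  -0.02] twist 0.0 az 13.81 q6 -0.342022840428504 tcp [0.61   0.0502 0.1541]
```

View pics/w8.png

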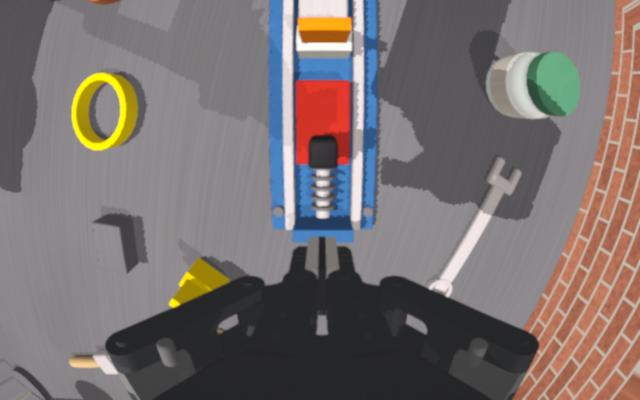

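View pics/s8.png

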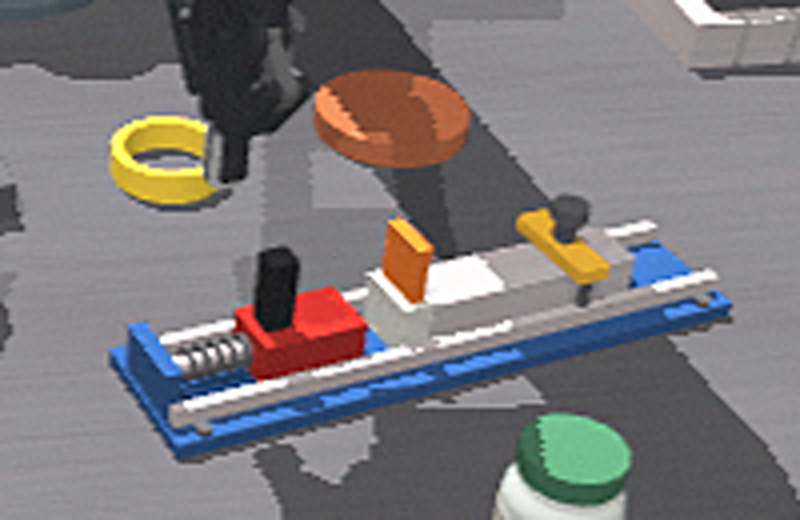

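Request:
apply_moves([
  [0,-0.2,0.3,-0.02,0],
  [0,-0.2,1,-0.02,0],
  [0,-0.2,1.8,-0.02,0],
  [0,-0.2,2.5,-0.02,0],
  [0,-0.2,3,-0.02,0],
  [0,-0.2,3.1,-0.02,0],
  [0,-0.2,3.1,-0.02,0],
  [0,-0.2,3.1,-0.02,0],
])

```text
t: 12.2
tcp_pos: [0.6095, 0.0548, 0.0627]
tool_rot: [-0.556, 0.436, -0.437, 0.557]
force: [0.8, -0.2, 0.8]
finger_gap: -0.002
```

```bash
python3 - <<'E'
from h import *
st()
im=manip.snapshot("scene");cv2.imwrite("pics/s9.png",cv2.resize(im[130:260,320:520,::-1],None,fx=4,fy=4,interpolation=cv2.INTER_CUBIC))
E
```

```text
t 12.2 tcp [0.6095 0.0548 0.0627] az 13.79364733174994 F [ 0.7548 -0.1765  0.769 ] gap -0.001668402012389598
```

View pics/s9.png

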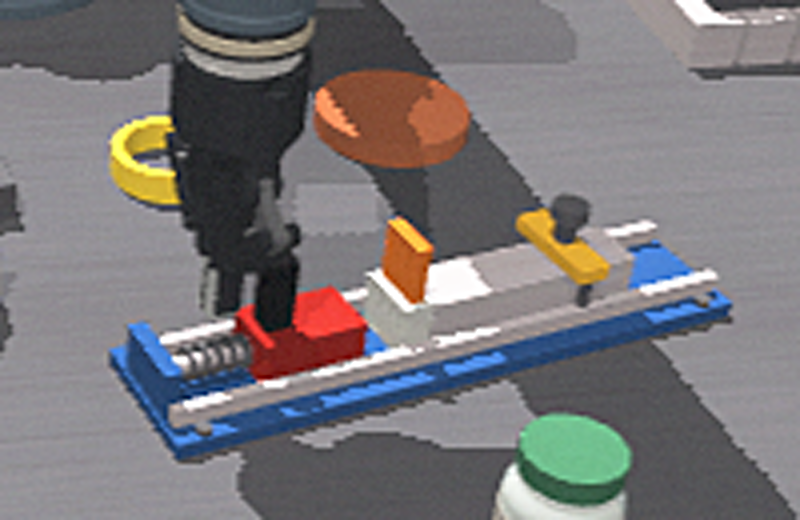

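Request:
apply_moves([
  [0,-0.1,0.05,0,0],
  [0,-0.2,0.1,0,0],
  [0,-0.3,0.1,0,0],
  [0,-0.4,0.1,0,0],
  [0,-0.5,0.1,0,0],
  [0,-0.6,0.1,0,0],
  [0,-0.7,0.1,0,0],
  [0,-0.7,0.1,0,0],
])

```text
t: 13.25
tcp_pos: [0.6039, 0.075, 0.0589]
tool_rot: [0.556, -0.436, 0.436, -0.556]
force: [-0.1, -2.8, -0.5]
finger_gap: -0.002
```

```bash
cat >> h.py <<'E'
def fy():
    s=st();yaw=np.radians(103.79);ey=np.array([np.cos(yaw),np.sin(yaw)]);ex=np.array([ey[1],-ey[0]]);cen=np.array([.5727,.2015])
    d=s["tcp_pos"][:2]-cen;print("fixture x,y mm",1e3*d@ex,1e3*d@ey,"F along y",s["force"][:2]@ey,"x",s["force"][:2]@ex,"z",s["force"][2])
E
python3 -c "
from h import *
fy()
im=manip.snapshot('wrist');cv2.imwrite('pics/w10.png',im[:,:,::-1])"
```

```text
t 13.25 tcp [0.6039 0.075  0.0589] az 13.793102690403636 F [-0.0715 -2.8455 -0.5141] gap -0.0021830395185771655
fixture x,y mm 0.1960433336383516 -130.25941909214953 F along y -2.7463818410982554 x -0.7477300072763656 z -0.5141147885394796
```

View pics/w10.png

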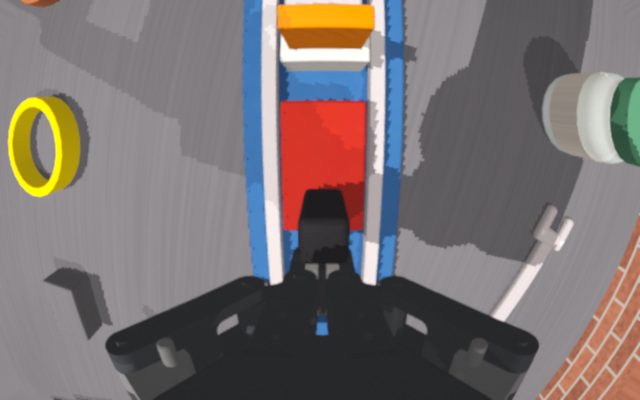

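Request:
apply_moves([
  [0,-0.06,0,0,0],
  [0,-0.12,0,0,0],
  [0,-0.18,0,0,0],
  [0,-0.24,0,0,0],
  [0,-0.3,0,0,0],
  [0,-0.36,0,0,0],
  [0,-0.42,0,0,0],
  [0,-0.48,0,0,0],
  [0,-0.54,0,0,0],
  [0,-0.54,0,0,0],
])

```text
t: 14.55
tcp_pos: [0.6, 0.091, 0.0588]
tool_rot: [0.556, -0.436, 0.436, -0.556]
force: [0.2, -5.3, -1.0]
finger_gap: 0.0
```

```bash
python3 -c "
from h import *
fy()
im=manip.snapshot('wrist');cv2.imwrite('pics/w11.png',im[:,:,::-1])"
```

```text
t 14.55 tcp [0.6    0.091  0.0588] az 13.798220507376346 F [ 0.1543 -5.2533 -0.9873] gap 0.00016110088691657725
fixture x,y mm 0.2033870763283329 -113.83625269562738 F along y -5.138656737860507 x -1.102314507687427 z -0.9873462978662942
```

View pics/w11.png

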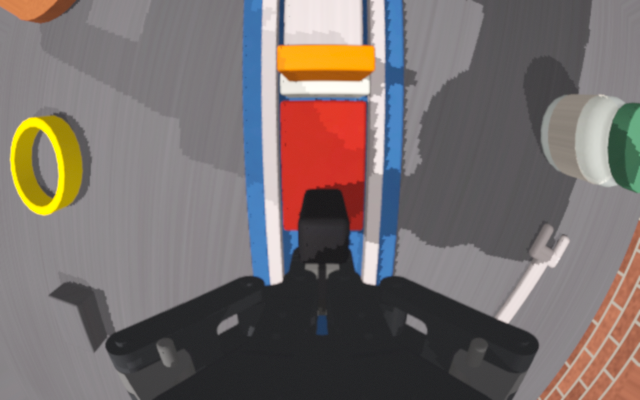

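Request:
apply_moves([
  [0,-0.03,0,0,0],
  [0,-0.06,0,0,0],
  [0,-0.09,0,0,0],
  [0,-0.12,0,0,0],
  [0,-0.15,0,0,0],
  [0,-0.15,0,0,0],
])

```text
t: 15.35
tcp_pos: [0.5991, 0.0948, 0.0589]
tool_rot: [0.557, -0.436, 0.437, -0.556]
force: [0.4, -7.5, -0.3]
finger_gap: 0.001
```

```bash
python3 -c "
from h import *
fy()
"
```

```text
t 15.35 tcp [0.5991 0.0948 0.0589] az 13.80648892636475 F [ 0.4423 -7.4548 -0.3076] gap 0.0006616759408610541
fixture x,y mm 0.22263335906004458 -109.89045068466694 F along y -7.3453500502955835 x -1.3474490735972768 z -0.3075944253662389
```

Request:
apply_moves([
  [0,-0.02,0,0,0],
  [0,-0.04,0,0,0],
  [0,-0.04,0,0,0],
])

```text
t: 15.72
tcp_pos: [0.5988, 0.0959, 0.0588]
tool_rot: [0.557, -0.436, 0.437, -0.556]
force: [1.3, -5.3, -0.3]
finger_gap: -0.001
```

```bash
python3 -c "
from h import *
fy()
im=manip.snapshot('wrist');cv2.imwrite('pics/w12.png',cv2.resize(im[:270,220:420,::-1],None,fx=3,fy=2.2*3/2.2*0.7))
im=manip.snapshot('scene');cv2.imwrite('pics/s12.png',cv2.resize(im[130:260,320:520,::-1],None,fx=4,fy=4,interpolation=cv2.INTER_CUBIC))
"
```

```text
t 15.72 tcp [0.5988 0.0959 0.0588] az 13.80522225034875 F [ 1.2686 -5.2928 -0.3484] gap -0.000862378771529598
fixture x,y mm 0.20580553639603671 -108.81813830788326 F along y -5.442665985251096 x -0.029542906462175778 z -0.34836763208324284
```

View pics/w12.png

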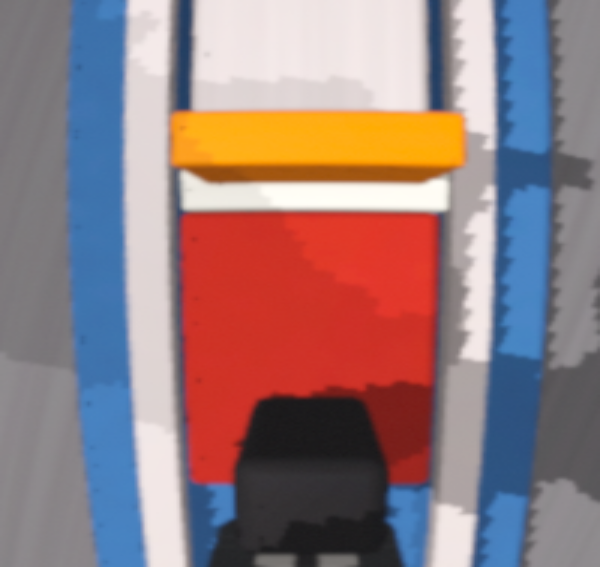

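View pics/s12.png

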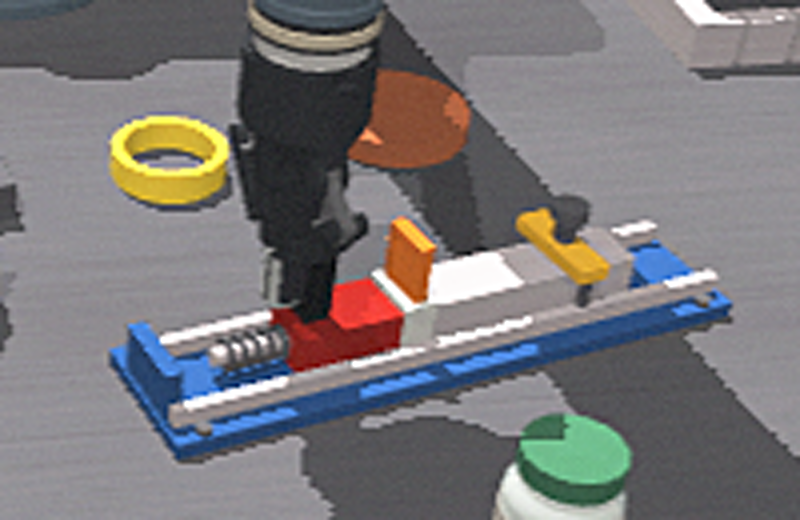

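Jaw front, spacer and bar look nearly closed up. I keep pushing in 0.6 mm steps until the force rises.

Request:
apply_moves([
  [0,-0.02,0,0,0],
  [0,-0.04,0,0,0],
  [0,-0.04,0,0,0],
])

```text
t: 16.2
tcp_pos: [0.5986, 0.0967, 0.0588]
tool_rot: [0.557, -0.436, 0.437, -0.556]
force: [1.1, -6.5, -0.5]
finger_gap: 0.003
```

Request:
apply_moves([
  [0,-0.02,0,0,0],
  [0,-0.04,0,0,0],
  [0,-0.04,0,0,0],
])

```text
t: 16.58
tcp_pos: [0.5987, 0.0967, 0.0589]
tool_rot: [0.557, -0.435, 0.437, -0.556]
force: [1.1, -10.8, 0.4]
finger_gap: 0.0
```

```bash
python3 -c "
from h import *
fy()
"
```

```text
t 16.57 tcp [0.5987 0.0967 0.0589] az 13.844388365140269 F [  1.0571 -10.842    0.3982] gap 0.000486756034636942
fixture x,y mm 0.2283906632722221 -107.94041319637525 F along y -10.781519750214992 x -1.5576815437876204 z 0.3982357040704344
```

Request:
apply_moves([
  [0,-0.02,0,0,0],
  [0,-0.04,0,0,0],
  [0,-0.06,0,0,0],
  [0,-0.08,0,0,0],
  [0,-0.08,0,0,0],
  [0,-0.08,0,0,0],
])

```text
t: 17.32
tcp_pos: [0.5987, 0.0968, 0.059]
tool_rot: [0.558, -0.434, 0.438, -0.555]
force: [1.1, -18.6, -1.6]
finger_gap: 0.0
```

```bash
python3 -c "
from h import *
fy()
c=manip.get_calibration('wrist');np.save('w13.npy',c)
im=manip.snapshot('wrist');cv2.imwrite('pics/w13.png',im[:,:,::-1]);cv2.imwrite('pics/w13c.png',cv2.resize(im[0:120,265:385,::-1],None,fx=5,fy=5,interpolation=cv2.INTER_CUBIC))
im=manip.snapshot('scene');cv2.imwrite('pics/s13.png',cv2.resize(im[175:235,380:500,::-1],None,fx=6,fy=6,interpolation=cv2.INTER_CUBIC));cv2.imwrite('pics/s13f.png',im[:,:,::-1])
"
```

```text
t 17.32 tcp [0.5987 0.0968 0.059 ] az 13.895243130856443 F [  1.107  -18.6272  -1.6273] gap 0.00011462005688860243
fixture x,y mm 0.2810747244529144 -107.9073514491864 F along y -18.354159301625018 x -3.3649481196750837 z -1.6272567059543546
```

View pics/w13c.png

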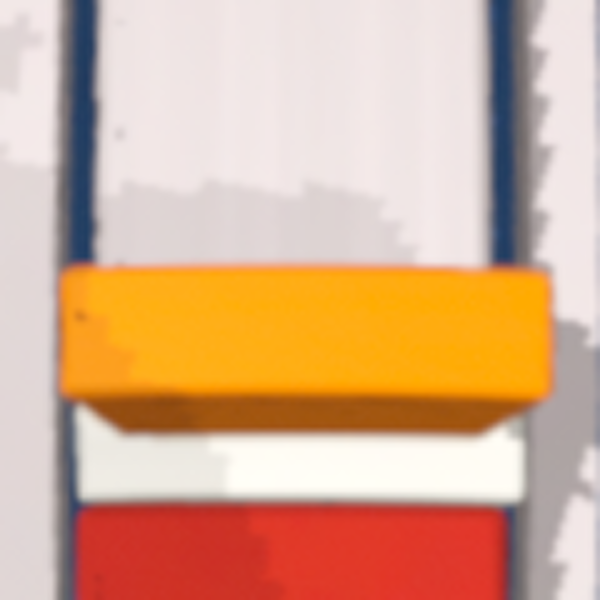

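View pics/s13.png

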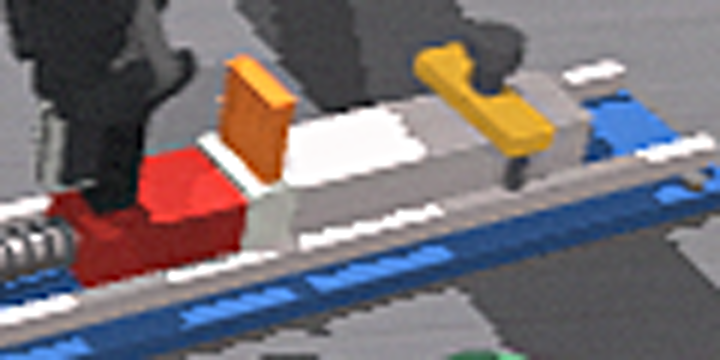

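View pics/s13f.png

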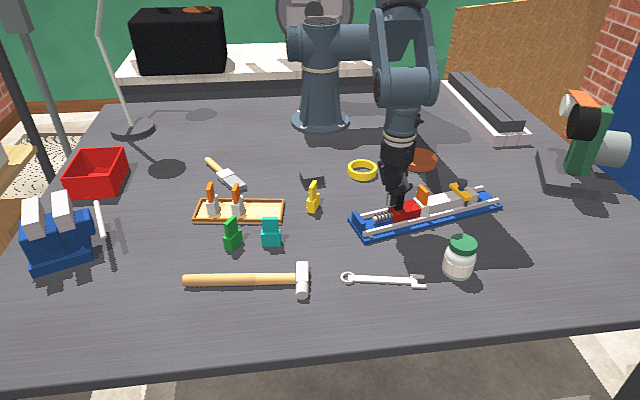

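```bash
python3 - <<'E'
from h import *
c=np.load("w13.npy",allow_pickle=True).item()
f=lambda u,v,z:px("wrist",(u+.5)/5-.5+265,(v+.5)/5-.5,z,c)[:2]
yaw=np.radians(103.79);ey=np.array([np.cos(yaw),np.sin(yaw)]);ex=np.array([ey[1],-ey[0]]);cen=np.array([.5727,.2015])
for n,p in dict(jL=(80,507,.044),jR=(505,507,.044),sL=(78,500,.048),sR=(522,500,.048),tabL=(62,392,.088),tabR=(551,393,.088),tab2L=(64,267,.088),tab2R=(548,269,.088)).items():
    q=f(*p)-cen;print(n,1e3*q@ex,1e3*q@ey)
E
```

```text
jL -21.57654126901934 -33.5361503181391
jR 21.217942399542796 -33.39375753880601
sL -21.25081384100477 -32.979812076319995
sR 22.33536036976876 -32.78836925358213
tabL -17.150129049056513 -26.58995335141326
tabR 18.289150477184247 -26.450102934975646
tab2L -17.033695931178833 -17.155003799563108
tab2R 18.055097197362386 -17.067647614508356
```

Request:
apply_moves([
  [0,-0.02,0,0,0],
  [0,-0.04,0,0,0],
  [0,-0.06,0,0,0],
  [0,-0.06,0,0,0],
  [0,-0.06,0,0,0],
  [0,-0.06,0,0,0],
  [0,-0.06,0,0,0],
])

```text
t: 18.3
tcp_pos: [0.5987, 0.0968, 0.059]
tool_rot: [0.559, -0.433, 0.438, -0.555]
force: [1.9, -23.8, -1.1]
finger_gap: 0.001
```

```bash
python3 -c "
from h import *
fy()
im=manip.snapshot('wrist');cv2.imwrite('pics/w14.png',im[:,:,::-1]);fy()
im=manip.snapshot('top');cv2.imwrite('pics/t14.png',im[:,:,::-1])
"
```

```text
t 18.3 tcp [0.5987 0.0968 0.059 ] az 13.934750539747949 F [  1.854  -23.805   -1.0645] gap 0.0014732232251117943
fixture x,y mm 0.318529970919391 -107.92557769926843 F along y -23.56078184598659 x -3.8737366152451824 z -1.0645363471851255
t 18.35 tcp [0.5987 0.0968 0.059 ] az 13.929873419837985 F [  2.4302 -22.6882  -0.713 ] gap 0.0011581267475676274
fixture x,y mm 0.3167384700710751 -107.92165626442865 F along y -22.613489369224066 x -3.047926350208843 z -0.7130159526338573
```

View pics/w14.png

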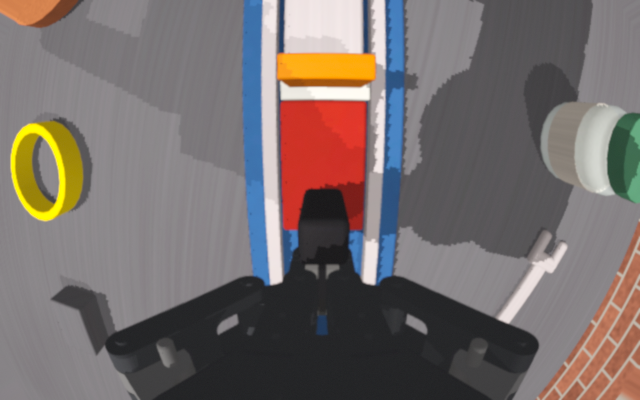

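View pics/t14.png

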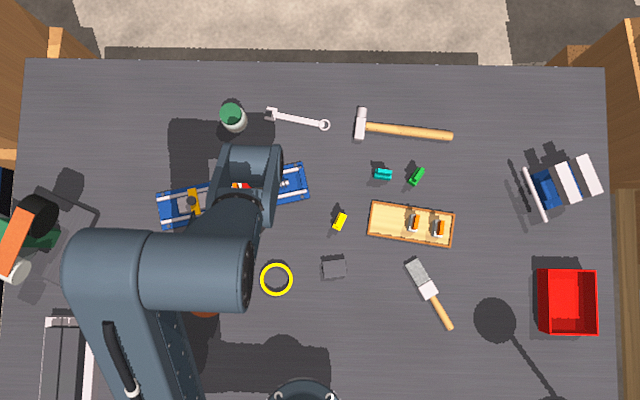

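The push holds steady at about 23 N with the jaw no longer moving. Two spares still stand in the tray at (413,223) and (439,226), and the bystanders I can see are undisturbed. I'm handing in now.

```bash
python3 -c "
from station import manip
print(manip.sign_off())"
```

```text
the job is handed in; nothing more can be done
None
```

The jaw is pinching one spacer against the bar. I handed the job in at about 18.4 s with the fingers still pushing the handle at about 23 N.

- **Number of spacers:** the gap measured about 49 mm, so one 22 mm spacer was enough. I took the one nearest the fixture and stood it on the bed; the other two are still standing in the tray.
- **Pinch check:** I closed the fingers and pushed the handle slowly. The force rose from about 6 N to 23 N while the position stayed put. The jaw stopped at about 26.3 mm of its 30 mm travel, so it is on the stack and not the hard stop. The spacer is upright, with its far face at the bar's end to within about 0.1 mm by the camera.
- **Small disagreements:**
  - The first gap reading from the top camera (48.7 to 50.7 mm) scattered more than the wrist one (48.7 mm), but both called for one spacer.
  - The spacer sits about 0.5 mm off the channel's centre line.
  - A side force of 3 to 4 N remains in the push.
- **Bystanders:** those visible in the last top picture stand where they were. The arm hid the abrasive discs there, but an earlier scene view showed them, also partly covered, in place.

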